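Shim a rocking measuring plate

TASK

The small granite plate that carries the micrometer rocks, because the levelling screw at its near right corner (as seen from the robot) stands short and hangs clear of the bench. With the fingertips push the steel taper shim along the bench, thin end first, under that screw until it comes up firm against the screw and takes up the gap without jacking the corner up, then press down firmly (about 10 N) with a fingertip on the top of the plate above that screw to check that it no longer rocks, and leave the shim in place. Only push and press: do not pick anything up, do not shove the plate along the bench, and leave the other things where they are.

Things in the scene. Friction and masses are not known exactly. Their poses are not given: they have to be found in the camera images.
- plate: dark granite plate 180 x 180 x 30 mm (underside 20, top 50 mm above bench), about 4 kg, micrometer stand fixed on its far left part (to 184 mm). Origin: on the bench below its centre; x to its far side, y to its left, z up. Stands on ball-nosed steel levelling screws, 14 mm thick, at x, y = +-72 mm; the near right one (-72, -72) is short, so the plate rocks if pressed there with over about 5 N
- screw_nose (a point): lowest point of the short levelling screw (near right corner, 14 mm diameter, ball nose of 7 mm radius). Its gap to the bench is 4 to 5.5 mm, different each time; the screw is seized and cannot be turned or pushed
- plate_corner (a point): point on the top face of the plate straight above the short screw, 50 mm above the bench: the place to press
- shim: loose steel taper shim, 75 mm long, 40 wide, 0.13 kg. Origin: centre of its underside; x axis towards its thin nose, z up. 2 mm thick at the nose (x = 37.5 mm), rising 1 in 10 to 8.8 mm at x = -30.5, where a heel 7 mm thick, 18 mm high, 40 mm wide stands up. It starts on the bench at the right (-y) side of the plate, which is open, its nose roughly towards the short screw
- shim_heel (a point): middle of the flat rear face of the shim's heel (x = -37.5 mm of the shim), 9 mm above the bench: the face to push on. Sliding the shim takes about 1 N; the screw meets its slope once the nose is 20 to 35 mm past the screw, and the push then climbs: firm at 3 to 8 N, while from about 15 N the plate is jacked up and shoved along
- fitting: bystander: small plated hex pipe fitting, 35 mm high and 20 mm wide, standing on the bench to the right behind the shim; origin under its middle
- tape: bystander: flat roll of thread tape, 54 mm in diameter and 16 mm high, on the bench to the right behind the shim; origin under its middle
- vernier: bystander: digital caliper, 230 x 67 x 13 mm, lying to the left of the plate; origin under its middle
There are look-alikes about, which are no part of the job. There is more than one size of the shim; the job needs the largest.

How it is judged:
By the outcome, as a careful person would: the job done as asked, in the order asked, and still so for the second after the job is handed in, with the robot touching nothing.
It also fails if it takes over 58 s, if anything falls off the work surface, if the arm or the gripper's body presses on something with over 40 N, if the wrist force passes 120 N, or if a joint passes its speed limit or range.

ROBOT

A 6-joint arm with a two-finger parallel gripper is mounted at the origin on a cart in front of the work surface, level with it; the furniture and walls round the work are solid. World frame = base frame: x ahead of the robot, y to its left, z up, the work surface at z = 0. Lengths are in m, angles in rad, forces in N, time in s.
With the tool pointing down it reaches from about 0.375 to 0.75 m from the base axis. Payload 9 kg.
Tool frame: the origin (TCP) lies at the very end of the fingers, on their centre line; the grasp point (between the pads) lies 19 mm behind it; z points along the fingers, y is the direction in which the jaws open and shut (so a half turn about z gives the same grasp; the last joint's range is limited). The gripper opens to 85 mm and grips with 20 to 120 N. Pads are 22 mm wide; open, the fingers measure 114 mm over their backs; the gripper's body (76 mm by 85 mm) begins 54 mm behind the grasp point. The pads swing forward as they close: fully open they stand 13 mm farther back than shut.
Start: joints at [-1.488, 0.104, 0.097, 1.564, 0, 1.353], TCP at [0.178, -0.573, 0.231] pointing down, gripper open.
Joint ranges: [-2.99, 2.99], [-0.84, 1.86], [-1.1, 1.16], [-1.84, 2.11], [-1.51, 1.56], [-3.14, 3.14]. Speed limits (rad/s): [2.22, 2.22, 2.57, 3.14, 3.14, 3.14].

INTERFACE

Orientations are given as a unit quaternion [x, y, z, w].
In Python, from workcell import arm, imaging, job, finder gives the robot as it stands. The module is installed in compiled form; this text tells all that it offers.
- The arm moves only by the shell command python3 -m handwheel 'ROWS' [FORCE]. ROWS is JSON, a list of rows, each a list of 3 entries, a list of its own where there are three numbers: the finger opening in cm, from 0 to 8.54, then the shift along the tool's x, y, z in cm, then the turn about the tool's z in degrees. A call has 1 to 8 rows; each row shifts and turns the commanded pose from where the row before left it, along the tool's axes as they then stand; what a row does not reach is not made up. A row lasts 1/12 s, in which the tool goes at most 41.7 mm and 7.16 degrees, less where a joint would pass 70% of its speed; a pose out of reach is approached as far as the arm can. A call with a gripper value outside its range is refused whole. The fingers move at their own pace and stop on an object; FORCE is the grip in N (left out, the last holds). Time passes only in rows, so rows that do not move let the fingers close. It gives the time, the measured TCP pose, the force and the opening at its end, in the units of the state.
- arm.read_state(): the state, without advancing time (a new reading comes with each control period).
- imaging.capture(name): name is "scene" or "top" or "wrist"; returns the picture (400x640x3 uint8, red, green, blue); there is no depth.
- imaging.camera_model(name): a dict with "fx", "fy", "cx", "cy" (pixels), "k1" (the pictures are not rectified: a ray, as slopes to the right and down, at radius r is drawn at 1 + k1 r^2 times it, then the intrinsics apply), "extrinsics" (4x4, takes a point from camera to world coordinates); the wrist camera has in their place "T_tool_cam" (4x4, takes a point from camera to tool coordinates, whose origin is the TCP and whose axes are the flange's). Camera axes: x right, y down, z forward; pixel columns grow to the right and rows downward; lengths in m; the calibration is good to about 2 mm. A picture is of the moment at which its call begins: read the wrist's pose just before it. camera_model takes no time and is no camera call.
- job.sign_off(): hands the job in, once; it reports no verdict.
Trained networks look in the newest picture that a camera, given by its name, has taken for a name from the list of things; names that differ only in an ending like _2 or _b are one class to them, and where a whole thing is asked for, a point or a joint stands for the part that bears it (a point fixed in the world has none). Each returns a list of dicts, best first, with "conf" (0 to 1); they miss things now and then, are a little off and sometimes report something else, mostly with a low value. They report only what shows in the picture. A call takes as long as a camera call. They do not tell look-alikes from the thing itself.
- finder.boxes_of(camera, thing): "bbox" ([left, top, right, bottom] in pixels, round what is visible of it).
- finder.mark_of(camera, thing): "uv" ([column, row] in pixels: a listed point, or the origin of a listed thing).
The state is a dict: "t": time; "joint_positions": joint angles; "qvel": joint speeds; "tau": joint torques, N m; "position": TCP position; "ee_rot": TCP orientation; "ft_force": force on the tool from outside, world axes, zero at the start; "wrist_torque": the same for the moment, N m; "opening": opening from 0.0 (shut) to 1.0 (fully open).
Only numpy, scipy, OpenCV 4.12 (cv2) and the standard library are available. Lean on these libraries where they do the work, as an engineer would, in place of code of your own. Each camera call takes 0.05 s, during which the arm holds its last target.

## Working session

There is one attempt and no reset: what is moved stays moved. The work goes in short steps, Python scripts to look and compute and a shell command to move; the robot and the scene stay as the last step left them, time stands still between calls to the robot, and variables do not carry over. Pictures are saved under pics/ and viewed, and the job is handed in when it is done.

```bash
mkdir -p pics
cat > h.py <<'E'
from workcell import arm, imaging, job, finder
import numpy as np, cv2
from scipy.spatial.transform import Rotation as R
def T_cam(name,st=None):
    m=imaging.camera_model(name)
    if name=="wrist":
        st=st or arm.read_state()
        T=np.eye(4);T[:3,:3]=R.from_quat(st["ee_rot"]).as_matrix();T[:3,3]=st["position"]
        return m,T@np.array(m["T_tool_cam"])
    return m,np.array(m["extrinsics"])
def px2w(name,uv,z,st=None):
    m,T=T_cam(name,st)
    d=np.array([(uv[0]-m["cx"])/m["fx"],(uv[1]-m["cy"])/m["fy"]]);s=d.copy()
    for _ in range(30): s=d/(1+m["k1"]*(s@s))
    v=T[:3,:3]@np.array([s[0],s[1],1]);o=T[:3,3]
    return o+v*(z-o[2])/v[2]
def w2px(name,p,st=None):
    m,T=T_cam(name,st)
    c=T[:3,:3].T@(np.array(p)-T[:3,3]);s=c[:2]/c[2];s=s*(1+m["k1"]*(s@s))
    return np.array([s[0]*m["fx"]+m["cx"],s[1]*m["fy"]+m["cy"]])
def cap(name,fn):
    im=imaging.capture(name);cv2.imwrite("pics/"+fn,im[:,:,::-1]);return im
E
python3 - <<'E'
from h import *
print(arm.read_state())
for c in("scene","top","wrist"):
    cap(c,c+"0.png"); m,T=T_cam(c);print(c,m["fx"],T[:3,3].round(3),T[:3,2].round(2))
    for t in("shim","plate"):
        print(t,[(b["bbox"],round(b["conf"],2)) for b in finder.boxes_of(c,t)][:4])
    for t in("shim_heel","screw_nose","plate_corner","shim"):
        print(t,[(b["uv"],round(b["conf"],2)) for b in finder.mark_of(c,t)][:4])
E
```

```text
{'t': 0.0, 'joint_positions': array([-1.48768439e+00,  1.04702099e-01,  9.64583209e-02,  1.56393288e+00,
       -1.60750356e-05,  1.35307750e+00]), 'qvel': array([ 0.00033441,  0.00021628,  0.00047429,  0.0014635 ,  0.0010326 ,
       -0.00046601]), 'tau': array([-9.31024806e-04, -5.56928945e+01,  5.03653836e+01,  1.65905210e-02,
       -3.54677477e-04, -4.32191030e-05]), 'position': array([ 0.17775184, -0.57269676,  0.23051468]), 'ee_rot': array([ 9.88708683e-01,  1.49848803e-01,  3.83961207e-05, -6.89143247e-04]), 'ft_force': array([ 0.08431452,  0.21826591, -0.15681112]), 'wrist_torque': array([-0.00552634,  0.00085134,  0.03040565]), 'opening': 1.00173492162034}
scene 429.59376942635254 [0.063 0.624 0.627] [ 0.51 -0.66 -0.56]
shim [([397.9, 198.7, 425.6, 212.3], 0.68), ([346.2, 189.9, 356.1, 201.6], 0.67), ([370.7, 200.8, 382.4, 226.3], 0.59)]
plate [([260.8, 168.2, 368.4, 266.0], 0.76)]
shim_heel [([380.0, 203.7], 0.72), ([403.2, 201.9], 0.71), ([350.8, 204.6], 0.65)]
screw_nose []
plate_corner [([361.5, 213.5], 0.72)]
shim [([376.2, 215.7], 0.59), ([410.7, 206.8], 0.49), ([351.4, 192.4], 0.47)]
top 385.00382470174156 [ 0.458 -0.011  0.894] [ 0.1   0.02 -0.99]
shim [([410.0, 240.3, 421.1, 265.6], 0.82), ([360.1, 216.8, 391.2, 241.0], 0.81), ([381.4, 182.9, 403.9, 200.6], 0.61)]
plate [([253.2, 154.5, 361.0, 251.2], 0.67)]
shim_heel [([391.0, 227.0], 0.91), ([415.7, 246.4], 0.76), ([386.7, 193.5], 0.72), ([427.9, 158.5], 0.59)]
screw_nose []
plate_corner [([343.9, 227.3], 0.85)]
shim [([379.1, 229.3], 0.93), ([393.3, 190.6], 0.68)]
wrist 281.43813513785653 [ 0.249 -0.551  0.374] [-0.28 -0.09 -0.96]
shim []
plate []
shim_heel []
screw_nose []
plate_corner []
shim []
```

Run:
```python
import cv2
a=cv2.imread("pics/top0.png");cv2.imwrite("pics/topc.png",cv2.resize(a[130:290,230:470],None,fx=3.3,fy=3.3,interpolation=cv2.INTER_CUBIC))
a=cv2.imread("pics/scene0.png");cv2.imwrite("pics/scenec.png",cv2.resize(a[150:270,250:450],None,fx=4,fy=4,interpolation=cv2.INTER_CUBIC))
```

```text
(no output)
```

View pics/top0.png

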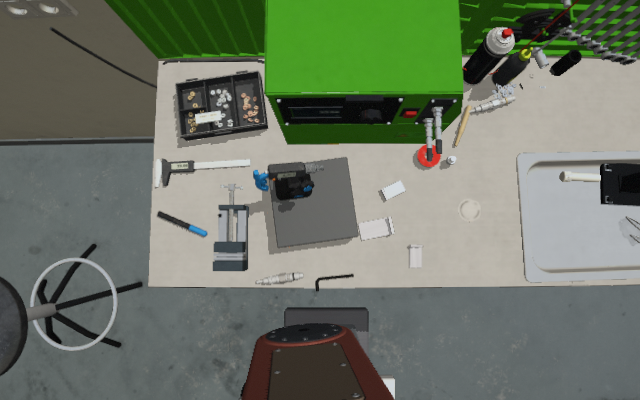

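View pics/topc.png

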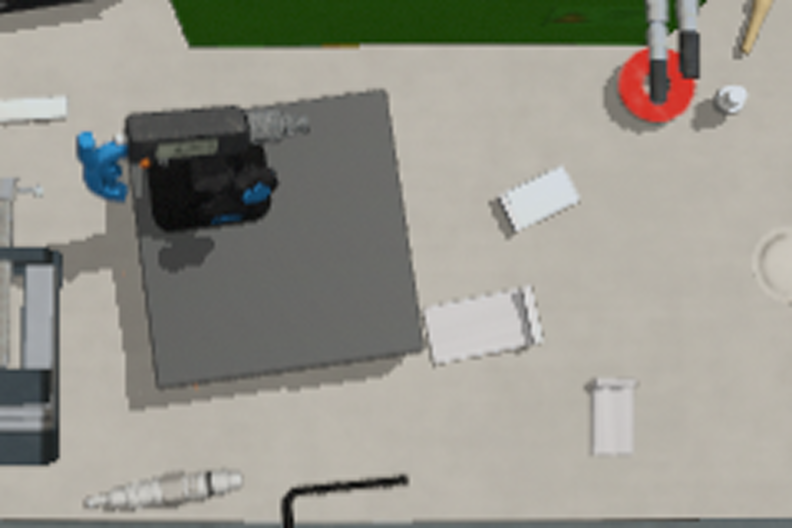

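View pics/scenec.png

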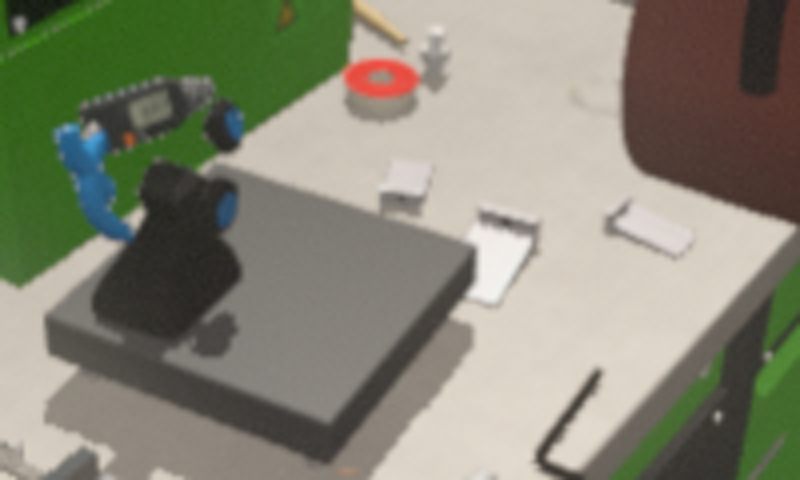

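The pictures show three shim look-alikes in the top view: (376,228), beside the plate and the largest; (393,190), shorter; and (415,257), narrow. By the description it is the one at (376,228), whose nose faces the near right corner. Now I'll measure it.

Run:
```python
from h import *
c=lambda u,v:(230+(u+.5)/3.3-.5,130+(v+.5)/3.3-.5)
n1=px2w("top",c(425,309),.002);n2=px2w("top",c(434,364),.002)
h1=px2w("top",c(534,287),.018);h2=px2w("top",c(542,342),.018)
i1=px2w("top",c(514,292),.009);i2=px2w("top",c(525,346),.009)
for k in "n1 n2 h1 h2 i1 i2".split(): print(k,eval(k).round(4))
print("len",np.linalg.norm(((n1+n2)-(h1+h2))[:2])/2,"w",np.linalg.norm(n1-n2),np.linalg.norm(h1-h2))
d=((n1+n2)-(h1+h2))[:2];print("yaw",np.degrees(np.arctan2(d[1],d[0])))
w=n1-n2;print("yaw from nose edge +90",np.degrees(np.arctan2(w[1],w[0])))
w=h1-h2;print("heel edge +90",np.degrees(np.arctan2(w[1],w[0])))
P=[px2w("top",c(*q),.05) for q in((127,114),(386,90),(422,350),(158,387))]
P=np.array(P);print(P.round(4),[np.linalg.norm(P[i]-P[i-1]).round(4) for i in range(4)])
ctr=P.mean(0);print("ctr",ctr)
far=(P[0]+P[1]-P[2]-P[3])[:2]; a=np.degrees(np.arctan2(far[1],far[0]));lf=(P[0]+P[3]-P[1]-P[2])[:2];b=np.degrees(np.arctan2(lf[1],lf[0]))-90;print(a,b)
th=np.radians((a+b)/2);Rm=np.array([[np.cos(th),-np.sin(th)],[np.sin(th),np.cos(th)]])
print("screw from plate",ctr[:2]+Rm@[-.072,-.072])
for cam,uv in(("top",(343.9,227.3)),("scene",(361.5,213.5))): print("corner",cam,px2w(cam,uv,.05))
for cam,uv in(("top",(391,227)),("scene",(380,203.7))): print("heel",cam,px2w(cam,uv,.009))
for cam,uv in(("top",(379.1,229.3)),("scene",(376.2,215.7))): print("shim",cam,px2w(cam,uv,.0))
for t in("fitting","tape"):
  for cam in("top","scene"): print(t,cam,[(px2w(cam,b["uv"],0).round(3),round(b["conf"],2)) for b in finder.mark_of(cam,t)][:3])
st=arm.read_state();print(R.from_quat(st["ee_rot"]).as_matrix().round(3),st["t"])
im=cv2.imread("pics/top0.png")
cv2.imwrite("pics/shimcrop.png",cv2.resize(im[175:275,320:440],None,fx=6,fy=6,interpolation=cv2.INTER_CUBIC))
```

```text
n1 [ 0.4982 -0.0804  0.002 ]
n2 [ 0.4597 -0.0863  0.002 ]
h1 [ 0.5123 -0.1545  0.018 ]
h2 [ 0.4744 -0.1592  0.018 ]
i1 [ 0.5094 -0.142   0.009 ]
i2 [ 0.4719 -0.1489  0.009 ]
len 0.07491541253457173 w 0.038867991818692896 0.038139609400949855
yaw 101.09521999861278
yaw from nose edge +90 8.641403338380227
heel edge +90 7.153515307119281
[[ 0.6286  0.1231  0.05  ]
 [ 0.6439 -0.0522  0.05  ]
 [ 0.4689 -0.0744  0.05  ]
 [ 0.4449  0.1004  0.05  ]] [np.float64(0.1851), np.float64(0.176), np.float64(0.1765), np.float64(0.1765)]
ctr [0.54658749 0.02423211 0.05      ]
7.126992843890759 6.399332140740299
screw from plate [ 0.48356762 -0.05574599]
corner top [ 0.48732835 -0.04480669  0.05      ]
corner scene [ 0.47627654 -0.05560216  0.05      ]
heel top [ 0.48901243 -0.15442321  0.009     ]
heel scene [ 0.49158201 -0.16742054  0.009     ]
shim top [ 0.48413066 -0.12823698  0.        ]
shim scene [ 0.47825802 -0.12881736  0.        ]
fitting top [(array([ 0.647, -0.29 ,  0.   ]), 0.61)]
fitting scene [(array([ 0.629, -0.286,  0.   ]), 0.6)]
tape top [(array([ 0.655, -0.245,  0.   ]), 0.84)]
tape scene [(array([ 0.652, -0.255,  0.   ]), 0.66)]
[[ 0.955  0.296  0.   ]
 [ 0.296 -0.955 -0.   ]
 [-0.     0.    -1.   ]] 1.25
```

View pics/shimcrop.png

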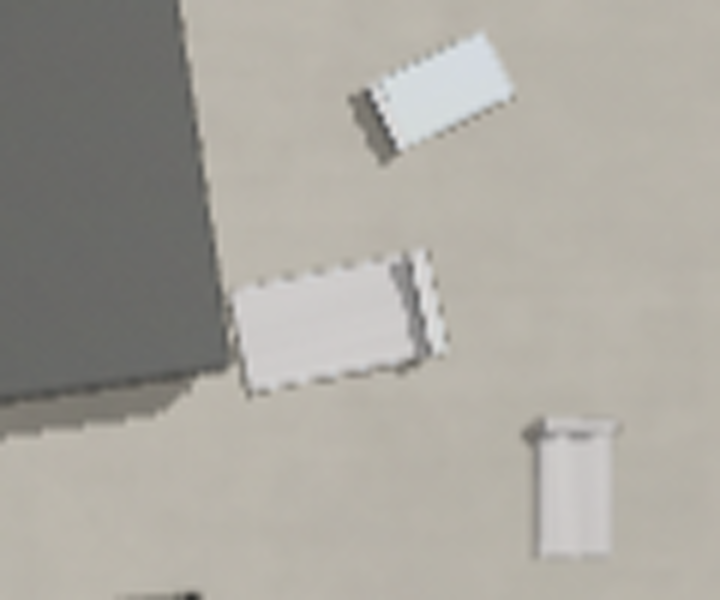

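The crop confirms it: the large shim lies right at the plate's near right corner, with its heel on the right. I'll approach from behind the heel, with the fingers nearly shut.

```bash
python3 -m handwheel '[[1,[3.43,-2.02,0],0],[1,[3.43,-2.02,0],0],[1,[3.43,-2.02,0],0],[1,[3.43,-2.02,0],0],[1,[3.43,-2.02,0],0],[1,[3.43,-2.02,0],0],[1,[3.43,-2.02,0],0],[1,[3.43,-2.02,0],0]]' 30
python3 -m handwheel '[[1,[3.43,-2.02,0],0],[1,[3.43,-2.02,0],0],[1,[3.43,-2.02,0],0],[1,[3.43,-2.02,0],0],[1,[0,0,1],-7.1],[1,[0,0,1],-7.1],[1,[0,0,1],-7.1],[1,[0,0,1],-7.1]]'
python3 -m handwheel '[[1,[0,0,1],-7.1],[1,[0,0,1],-7.1],[1,[0,0,1],-7.1],[1,[0,0,1],-7.1],[1,[0,0,1],-7.1],[1,[0,0,1],-7.1],[1,[0,0,0],-1],[1,[0,0,0],0]]'
python3 - <<'E'
from h import *
st=arm.read_state();M=R.from_quat(st["ee_rot"]).as_matrix();print(st["position"],np.degrees(np.arctan2(M[1,0],M[0,0])),st["ft_force"],st["opening"],st["t"])
im=cap("wrist","w1.png")
for t in("shim_heel","shim","screw_nose","plate_corner"):
    z={"shim_heel":.009,"shim":0,"screw_nose":.005,"plate_corner":.05}[t]
    print(t,[(b["uv"],round(b["conf"],2),px2w("wrist",b["uv"],z,st).round(4)) for b in finder.mark_of("wrist",t)][:3])
E
```

```text
t: 1.92
position: [0.393, -0.3358, 0.2315]
ee_rot: [0.989, 0.15, 0.0, 0.0]
ft_force: [1.3, 0.7, -0.3]
opening: 0.117
t: 2.58
position: [0.4993, -0.2192, 0.1908]
ee_rot: [0.92, 0.391, -0.0, 0.0]
ft_force: [0.1, -0.1, 0.8]
opening: 0.119
t: 3.25
position: [0.4988, -0.2194, 0.1311]
ee_rot: [0.713, 0.702, -0.0, -0.0]
ft_force: [0.0, -0.5, -0.1]
opening: 0.115
[ 0.49876674 -0.21938526  0.13105105] 89.10653392152125 [ 0.03768351 -0.45978848 -0.0841817 ] 0.11519349120319389 3.25
shim_heel [([269.5, 184.5], 0.9, array([ 0.4532, -0.2082,  0.009 ])), ([389.2, 108.5], 0.67, array([ 0.5648, -0.1401,  0.009 ])), ([313.3, 131.1], 0.61, array([ 0.4965, -0.1587,  0.009 ]))]
shim [([305.3, 85.0], 0.81, array([ 0.49  , -0.1185,  0.    ])), ([244.1, 185.4], 0.76, array([ 0.4261, -0.2108,  0.    ])), ([398.7, 131.3], 0.67, array([ 0.5772, -0.1606,  0.    ]))]
screw_nose []
plate_corner []
```

View pics/w1.png

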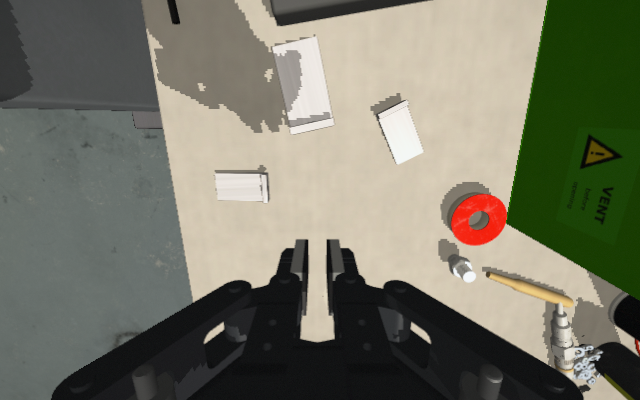

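Run:
```python
from h import *
im=cv2.imread("pics/w1.png");cv2.imwrite("pics/w1c.png",cv2.resize(im[0:150,240:440],None,fx=4,fy=4,interpolation=cv2.INTER_CUBIC))
for q,z in(((274,42),.002),((317,36),.002),((291,134.5),.018),((334,126),.018)): print(q,px2w("wrist",q,z).round(4))
m,T=T_cam("wrist");print(T[:3,3])
```

```text
(274, 42) [ 0.4647 -0.0842  0.002 ]
(317, 36) [ 0.502  -0.0802  0.002 ]
(291, 134.5) [ 0.4776 -0.1615  0.018 ]
(334, 126) [ 0.5158 -0.1548  0.018 ]
[ 0.50066445 -0.14538223  0.27479539]
```

View pics/w1c.png

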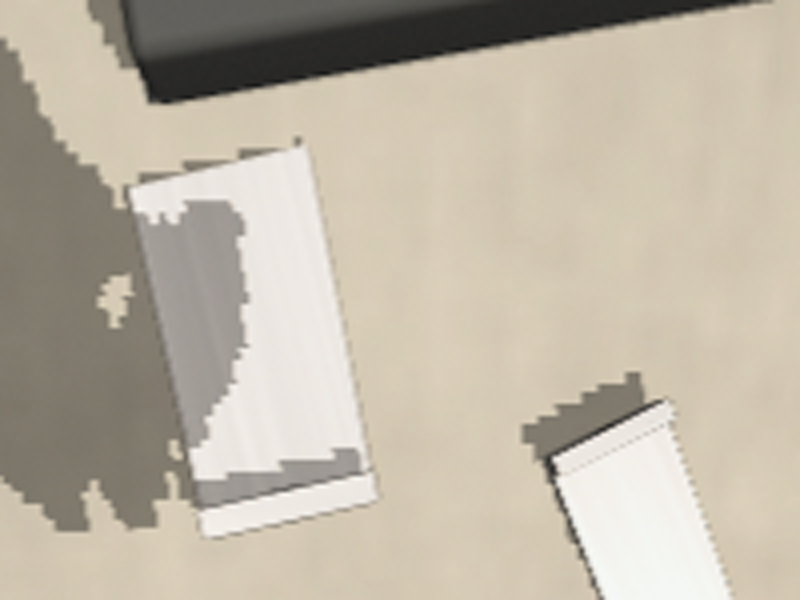

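Run:
```python
from h import *
B=px2w("wrist",(277.4,25.6),.02);C=px2w("wrist",(430,0.5),.02);Tp=px2w("wrist",(273.7,15.7),.05)
a=np.arctan2(*(C-B)[[1,0]]);print(B,C,Tp,np.degrees(a))
th=a
ex=np.array([np.cos(th),np.sin(th)]);ey=np.array([-ex[1],ex[0]])
print("screw",B[:2]+.018*ex+.018*ey, Tp[:2]+.018*ex+.018*ey)
```

```text
[ 0.4705017  -0.07665319  0.02      ] [ 0.59040259 -0.06113012  0.02      ] [ 0.47181564 -0.07862935  0.05      ] 7.37681324438704
screw [ 0.48604162 -0.05649107] [ 0.48735556 -0.05846723]
```

```bash
python3 -m handwheel '[[1,[0,0,0],-7],[1,[0,0.35,2.5],0],[1,[0,0,2.5],0],[1,[0,0,2.5],0],[1,[0,0,2.5],0],[1,[0,0,1.5],0],[1,[0,0,0.8],0],[1,[0,0,0],0]]'
python3 - <<'E'
from h import *
st=arm.read_state();M=R.from_quat(st["ee_rot"]).as_matrix();print(st["position"],np.degrees(np.arctan2(M[1,0],M[0,0])),st["ft_force"],st["t"])
im=cap("wrist","w2.png")
E
```

```text
t: 4.17
position: [0.5016, -0.2186, 0.0068]
ee_rot: [0.668, 0.744, -0.0, -0.001]
ft_force: [-0.5, 0.7, 0.4]
opening: 0.118
[ 0.50163563 -0.21859102  0.00680425] 96.18558130539293 [-0.50921833  0.67040265  0.40482384] 4.1667
```

View pics/w2.png

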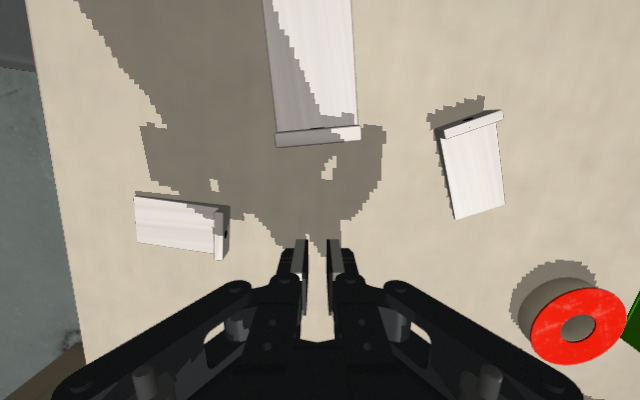

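The heel's top edge runs from (276,147) to (361,140), and the fingers span (283–358), so they are centred on it. Closing in.

```bash
python3 -m handwheel '[[1,[1.5,0,0],0],[1,[1.5,0,0],0],[1,[0.8,0,0],0],[1,[0.4,0,0],0],[1,[0.3,0,0],0],[1,[0.3,0,0],0],[1,[0.3,0,0],0],[1,[0,0,0],0]]'
python3 - <<'E'
from h import *
st=arm.read_state();print(st["position"],st["ft_force"],st["t"])
cap("wrist","w3.png")
E
```

```text
t: 4.88
position: [0.497, -0.1683, 0.0084]
ee_rot: [0.668, 0.745, -0.0, 0.0]
ft_force: [0.0, 0.1, 0.5]
opening: 0.115
[ 0.4970269  -0.16828057  0.00835865] [0.02972524 0.10881404 0.54237671] 4.8833
```

View pics/w3.png

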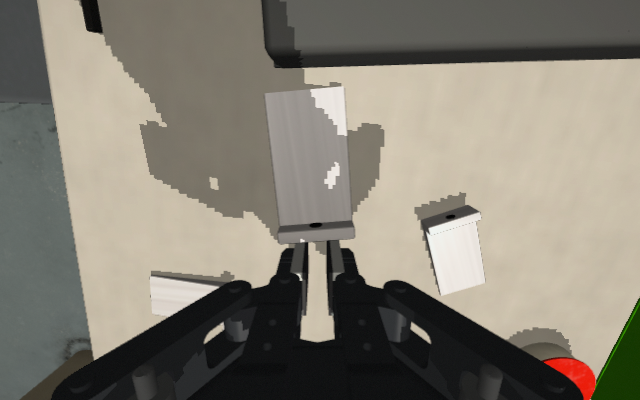

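```bash
python3 -m handwheel '[[1,[0.4,0,0.1],0],[1,[0.4,0,0],0],[1,[0.4,0,0],0],[1,[0.4,0,0],0],[1,[0.4,0,0],0],[1,[0.4,0,0],0],[1,[0.3,0,0],0],[1,[0.1,0,0],0]]'
python3 - <<'E'
from h import *
st=arm.read_state();print(st["position"],st["ft_force"],st["t"])
cap("wrist","w4.png")
E
```

```text
t: 5.6
position: [0.4939, -0.1401, 0.0073]
ee_rot: [0.667, 0.745, 0.0, -0.0]
ft_force: [-0.6, -0.7, 0.8]
opening: 0.119
[ 0.49391154 -0.14014203  0.00727237] [-0.63124253 -0.73227396  0.78988615] 5.6
```

View pics/w4.png

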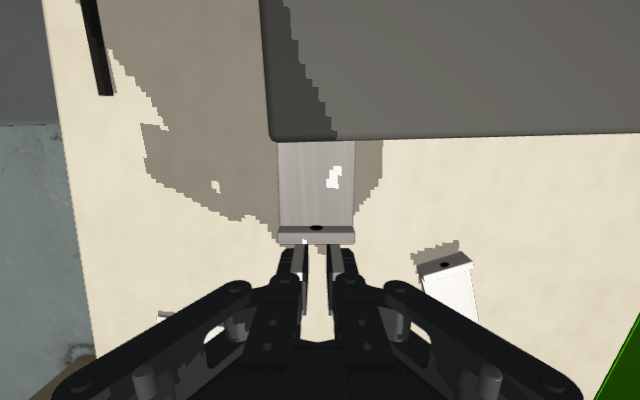

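Run:
```python
from h import *
print(w2px("wrist",(0.4865,-0.0575,.005)), w2px("wrist",(0.4865,-0.0575,.02)))
B=px2w("wrist",(268.5,137),.05);B2=px2w("wrist",(276,142),.02);C=px2w("wrist",(600,132),.02);print(B,B2,C,np.degrees(np.arctan2(*(C-B2)[[1,0]])))
n=[px2w("wrist",q,z) for q,z in(((280,226),.0095),((353,226),.0095),((279,145),.003),((355,145),.003),((278,244),.018),((355,244),.018))];print(np.array(n).round(4))
st=arm.read_state();M=R.from_quat(st["ee_rot"]).as_matrix();print(np.degrees(np.arctan2(M[1,0],M[0,0])))
```

```text
[320.0065159   96.82865365] [320.36257604  94.64532531]
[ 0.4700151 -0.0751819  0.05     ] [ 0.46874282 -0.07972383  0.02      ] [ 0.61387431 -0.05922797  0.02      ] 8.038306258575805
[[ 0.4724 -0.1248  0.0095]
 [ 0.5114 -0.1205  0.0095]
 [ 0.4681 -0.0828  0.003 ]
 [ 0.507  -0.0786  0.003 ]
 [ 0.4729 -0.1313  0.018 ]
 [ 0.5123 -0.127   0.018 ]]
96.26379222500677
```

```bash
python3 -m handwheel '[[1,[0.3,0,0],0],[1,[0.3,0,0],0],[1,[0.3,0,0],0],[1,[0.3,0,0],0],[1,[0.2,0,0],0],[1,[0.2,0,0],0],[1,[0.1,0,0],0],[1,[0,0,0],0]]'
python3 -m handwheel '[[1,[0.1,0,0],0],[1,[0.1,0,0],0]]'
python3 -c "
from h import *
st=arm.read_state();print(st['position'],st['ft_force'],st['t'])"
```

```text
t: 6.32
position: [0.4922, -0.1238, 0.0073]
ee_rot: [0.668, 0.745, -0.0, 0.0]
ft_force: [-0.3, 0.2, -0.6]
opening: 0.116
t: 6.48
position: [0.4921, -0.1223, 0.0074]
ee_rot: [0.668, 0.744, -0.0, 0.0]
ft_force: [0.5, -5.7, -0.7]
opening: 0.118
[ 0.49208725 -0.1223185   0.0074284 ] [ 0.4503507  -5.66228556 -0.65379763] 6.4833
```

```bash
python3 -m handwheel '[[1,[0,0,0],0],[1,[0,0,0],0]]'
python3 -c "
from h import *
st=arm.read_state();print(st['position'],st['ft_force'],st['t'])
for c in('wrist','top','scene'): cap(c,c+'5.png')
a=cv2.imread('pics/scene5.png');cv2.imwrite('pics/scene5c.png',cv2.resize(a[150:270,250:450],None,fx=4,fy=4,interpolation=cv2.INTER_CUBIC))"
```

```text
t: 6.65
position: [0.492, -0.122, 0.0073]
ee_rot: [0.668, 0.744, -0.0, 0.0]
ft_force: [0.1, -3.8, -1.3]
opening: 0.118
[ 0.49195541 -0.12196039  0.00730597] [ 0.07843185 -3.81657581 -1.25046475] 6.65
```

View pics/wrist5.png

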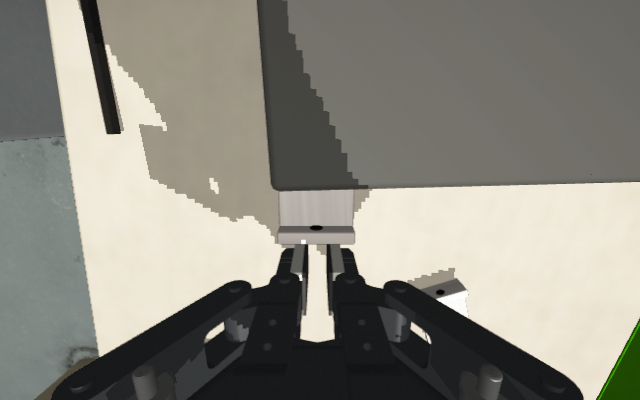

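View pics/scene5c.png

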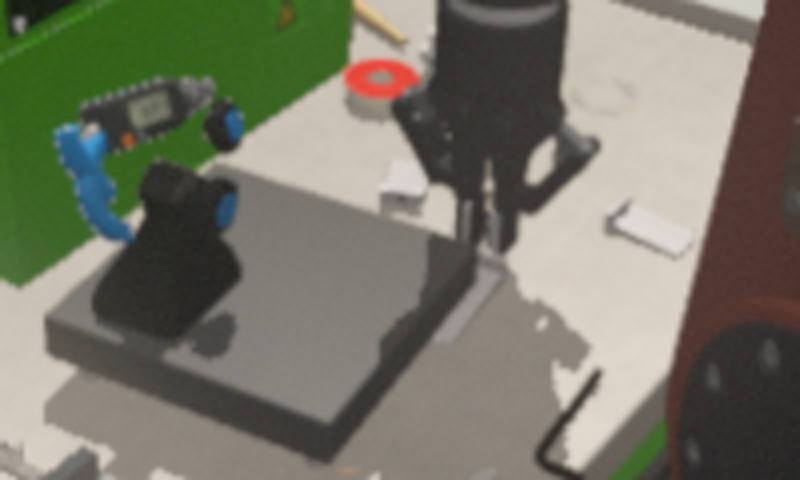

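The shim sits square, its heel centred at (316,235) and its nose under the corner. The push has risen to about 4–6 N, so one small nudge more will confirm it's firm.

```bash
python3 -m handwheel '[[1,[0.05,0,0],0],[1,[0,0,0],0]]'
python3 -m handwheel '[[1,[0,0,0],0]]'
python3 -m handwheel '[[1,[0,0,0],0]]'
```

```text
t: 6.97
position: [0.4919, -0.1215, 0.0074]
ee_rot: [0.668, 0.744, -0.0, 0.0]
ft_force: [-0.1, -4.8, -0.6]
opening: 0.119
t: 7.05
position: [0.4919, -0.1215, 0.0073]
ee_rot: [0.668, 0.744, -0.0, 0.0]
ft_force: [0.8, -4.8, -0.8]
opening: 0.118
t: 7.13
position: [0.4919, -0.1215, 0.0074]
ee_rot: [0.668, 0.744, -0.0, 0.0]
ft_force: [0.3, -4.8, -0.8]
opening: 0.116
```

```bash
python3 -m handwheel '[[1,[0.04,0,0],0],[1,[0,0,0],0],[1,[0,0,0],0]]'
python3 -m handwheel '[[1,[0,0,0],0]]'
```

```text
t: 7.38
position: [0.4919, -0.121, 0.0073]
ee_rot: [0.668, 0.744, -0.0, 0.0]
ft_force: [-0.4, -4.6, -1.1]
opening: 0.117
t: 7.47
position: [0.4919, -0.1211, 0.0073]
ee_rot: [0.668, 0.744, -0.0, 0.0]
ft_force: [0.4, -6.0, -0.1]
opening: 0.114
```

```bash
python3 -m handwheel '[[1,[-0.5,0,0],0],[1,[-1.5,0,0],0],[1,[-2,0,0],0],[0,[0,0,-3],0],[0,[0,0,-3],0],[0,[0,0,-3],0],[0,[0,0,-2],0],[0,[0,0,0],0]]'
python3 - <<'E'
from h import *
st=arm.read_state();M=R.from_quat(st["ee_rot"]).as_matrix();print(st["position"],np.degrees(np.arctan2(M[1,0],M[0,0])),st["ft_force"],st["opening"])
cap("wrist","w6.png")
for t,z in(("plate_corner",.05),("shim_heel",.009)): print(t,[(b["uv"],round(b["conf"],2),px2w("wrist",b["uv"],z,st).round(4)) for b in finder.mark_of("wrist",t)][:3])
E
```

```text
t: 8.13
position: [0.4984, -0.1627, 0.1222]
ee_rot: [0.668, 0.744, 0.001, 0.003]
ft_force: [1.0, -0.4, 0.2]
opening: -0.003
[ 0.4983541  -0.16273481  0.12220049] 96.22513663525473 [ 0.992642   -0.38099355  0.21191836] -0.0029109491493798673
plate_corner [([313.0, 67.3], 0.95, array([ 0.4847, -0.0574,  0.05  ]))]
shim_heel [([390.2, 178.9], 0.8, array([ 0.565, -0.138,  0.009])), ([262.4, 235.3], 0.75, array([ 0.4499, -0.2076,  0.009 ])), ([314.0, 140.8], 0.57, array([ 0.4909, -0.111 ,  0.009 ]))]
```

View pics/w6.png

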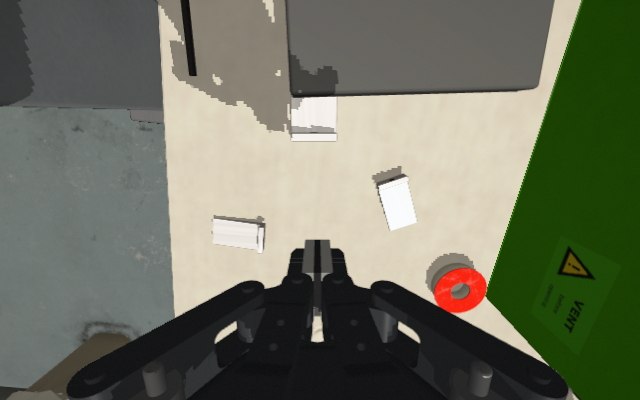

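The shim stayed put after release. Its heel is at (314,138), and the network puts the plate corner at (313,67) with 0.95 confidence, agreeing with my own estimate. Now the press.

```bash
python3 -m handwheel '[[0,[3,-0.1,0],0],[0,[3,-0.1,0],0],[0,[3,0,0],0],[0,[1.6,0,0],0],[0,[0,0,2],0],[0,[0,0,2],0],[0,[0,0,1.6],0],[0,[0,0,0],0]]'
python3 -m handwheel '[[0,[0,0,0.3],0],[0,[0,0,0],0]]'
```

```text
t: 8.95
position: [0.4796, -0.0543, 0.0564]
ee_rot: [0.667, 0.745, -0.001, -0.004]
ft_force: [-0.8, 0.1, -0.7]
opening: 0.002
t: 9.12
position: [0.4824, -0.0556, 0.058]
ee_rot: [0.668, 0.744, -0.0, -0.0]
ft_force: [0.5, 0.4, -0.1]
opening: 0.001
```

```bash
python3 -m handwheel '[[0,[-0.2,0.23,0],0],[0,[0,0,0],0]]'
python3 -m handwheel '[[0,[0,0,0.3],0],[0,[0,0,0],0]]'
python3 -m handwheel '[[0,[0,0,0.2],0],[0,[0,0,0],0]]'
```

```text
t: 9.28
position: [0.4861, -0.0579, 0.0593]
ee_rot: [0.668, 0.744, 0.0, 0.001]
ft_force: [0.4, 0.0, 0.6]
opening: 0.0
t: 9.45
position: [0.4853, -0.0574, 0.0553]
ee_rot: [0.668, 0.744, 0.0, 0.0]
ft_force: [-0.2, -0.6, -0.3]
opening: 0.004
t: 9.62
position: [0.4851, -0.0572, 0.053]
ee_rot: [0.668, 0.745, -0.0, -0.0]
ft_force: [-0.2, 0.6, -0.3]
opening: -0.001
```

```bash
python3 -m handwheel '[[0,[0,0,0.15],0],[0,[0,0,0],0]]'
python3 -m handwheel '[[0,[0,0,0.1],0],[0,[0,0,0],0]]'
python3 -m handwheel '[[0,[0,0,0.05],0],[0,[0,0,0],0]]'
```

```text
t: 9.78
position: [0.485, -0.0572, 0.0515]
ee_rot: [0.668, 0.745, -0.0, -0.0]
ft_force: [-0.6, 0.6, -0.5]
opening: 0.0
t: 9.95
position: [0.4851, -0.0573, 0.0506]
ee_rot: [0.668, 0.745, -0.0, -0.0]
ft_force: [-0.9, 0.5, 0.3]
opening: 0.0
t: 10.12
position: [0.4852, -0.0573, 0.0502]
ee_rot: [0.668, 0.745, -0.0, 0.0]
ft_force: [0.3, 0.7, 0.9]
opening: 0.002
```

```bash
python3 -m handwheel '[[0,[0,0,0.05],0],[0,[0,0,0],0]]'
python3 -m handwheel '[[0,[0,0,0.04],0],[0,[0,0,0],0]]'
```

```text
t: 10.28
position: [0.4851, -0.0573, 0.0497]
ee_rot: [0.668, 0.745, -0.0, -0.0]
ft_force: [0.2, -0.1, -0.6]
opening: 0.006
t: 10.45
position: [0.4851, -0.0572, 0.0493]
ee_rot: [0.668, 0.745, -0.0, 0.0]
ft_force: [-0.2, 0.6, 0.6]
opening: -0.001
```

```bash
python3 -m handwheel '[[0,[0,0,0.05],0],[0,[0,0,0],0]]'
python3 -m handwheel '[[0,[0,0,0.05],0],[0,[0,0,0],0]]'
python3 -c "
from h import *
st=arm.read_state();print(st['position'],st['ft_force'],st['t']);cap('wrist','w7.png')"
```

```text
t: 10.62
position: [0.4852, -0.0573, 0.0492]
ee_rot: [0.668, 0.745, -0.0, 0.0]
ft_force: [-1.5, 1.0, 3.8]
opening: -0.003
t: 10.78
position: [0.4852, -0.0574, 0.049]
ee_rot: [0.668, 0.745, -0.0, 0.0]
ft_force: [-3.7, 1.2, 8.4]
opening: -0.002
[ 0.4852298  -0.0573587   0.04903144] [-3.74869639  1.17100159  8.43685681] 10.7833
```

View pics/w7.png

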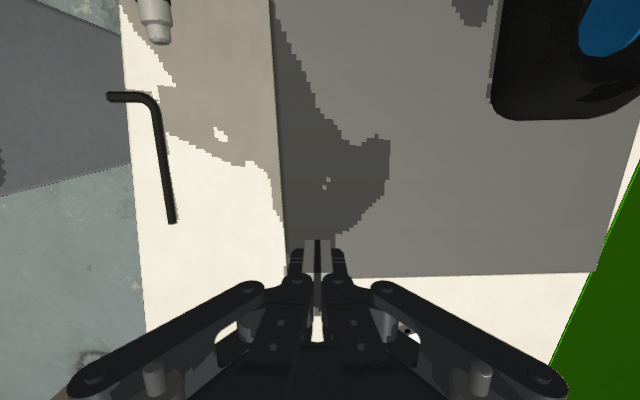

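```bash
python3 -m handwheel '[[0,[0,0,0.02],0],[0,[0,0,0],0],[0,[0,0,0],0]]'
python3 -m handwheel '[[0,[0,0,0],0],[0,[0,0,0],0],[0,[0,0,0],0]]'
```

```text
t: 11.08
position: [0.4852, -0.0574, 0.049]
ee_rot: [0.668, 0.745, -0.0, 0.0]
ft_force: [-4.2, 0.9, 9.5]
opening: 0.005
t: 11.33
position: [0.4853, -0.0574, 0.0491]
ee_rot: [0.668, 0.745, -0.0, 0.0]
ft_force: [-4.6, 1.5, 9.6]
opening: -0.001
```

```bash
python3 -m handwheel '[[0,[0,0,0.02],0],[0,[0,0,0],0],[0,[0,0,0],0],[0,[0,0,0],0]]'
python3 -m handwheel '[[0,[0,0,0],0],[0,[0,0,0],0],[0,[0,0,0],0]]'
```

```text
t: 11.67
position: [0.4853, -0.0574, 0.049]
ee_rot: [0.668, 0.745, -0.0, 0.0]
ft_force: [-5.1, 1.2, 11.2]
opening: -0.001
t: 11.92
position: [0.4853, -0.0574, 0.049]
ee_rot: [0.668, 0.745, -0.0, 0.0]
ft_force: [-5.5, 1.2, 12.4]
opening: 0.0
```

The corner held at z = 49.0 mm under 8 to 12 N, so there's no rocking. I'll lift off straight up and look again.

```bash
python3 -m handwheel '[[0,[0,0,-0.5],0],[0,[0,0,-2],0],[0,[0,0,-3],0],[0,[0,0,-3],0],[0,[-3.5,0,-2],0],[0,[-4,0,0],0],[0,[-4,0,0],0],[0,[0,0,0],0]]'
python3 -m handwheel '[[0,[-4,0,0],0],[0,[-3,0,0],0],[0,[0,0,0],0],[0,[0,0,0],0]]'
python3 - <<'E'
from h import *
st=arm.read_state();print(st["position"],st["ft_force"],st["t"])
for c in('wrist','top','scene'): cap(c,c+'8.png')
a=cv2.imread("pics/top0.png")[130:290,230:470];b=cv2.imread("pics/top8.png")[130:290,230:470]
cv2.imwrite("pics/cmp.png",np.vstack([cv2.resize(x,None,fx=1.8,fy=1.8,interpolation=cv2.INTER_CUBIC) for x in(a,b)]))
a=cv2.imread('pics/scene8.png');cv2.imwrite('pics/scene8c.png',cv2.resize(a[150:270,250:450],None,fx=4,fy=4,interpolation=cv2.INTER_CUBIC))
for t,z in(("plate_corner",.05),("shim_heel",.009)): print(t,[(b["uv"],round(b["conf"],2),px2w("top",b["uv"],z,st).round(4)) for b in finder.mark_of("top",t)][:3])
E
```

```text
t: 12.58
position: [0.4983, -0.1776, 0.1533]
ee_rot: [0.669, 0.743, -0.001, 0.002]
ft_force: [0.4, -0.4, -0.8]
opening: -0.001
t: 12.92
position: [0.505, -0.2424, 0.1526]
ee_rot: [0.668, 0.744, -0.0, -0.0]
ft_force: [0.6, 0.7, -0.4]
opening: 0.004
[ 0.50495997 -0.24242478  0.15255158] [ 0.6074453   0.65746716 -0.42347717] 12.9167
plate_corner [([347.3, 226.3], 0.79, array([ 0.4895, -0.0523,  0.05  ])), ([204.9, 172.8], 0.63, array([0.6102, 0.2656, 0.05  ]))]
shim_heel [([415.8, 244.8], 0.82, array([ 0.4481, -0.2103,  0.009 ])), ([370.1, 227.6], 0.76, array([ 0.4878, -0.1065,  0.009 ])), ([381.8, 193.4], 0.61, array([ 0.5667, -0.1347,  0.009 ]))]
```

View pics/cmp.png

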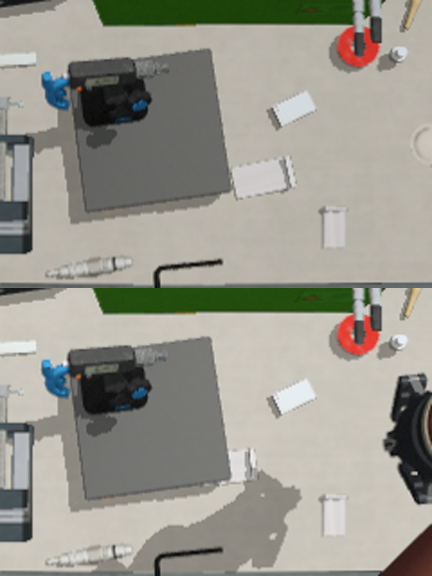

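View pics/scene8c.png

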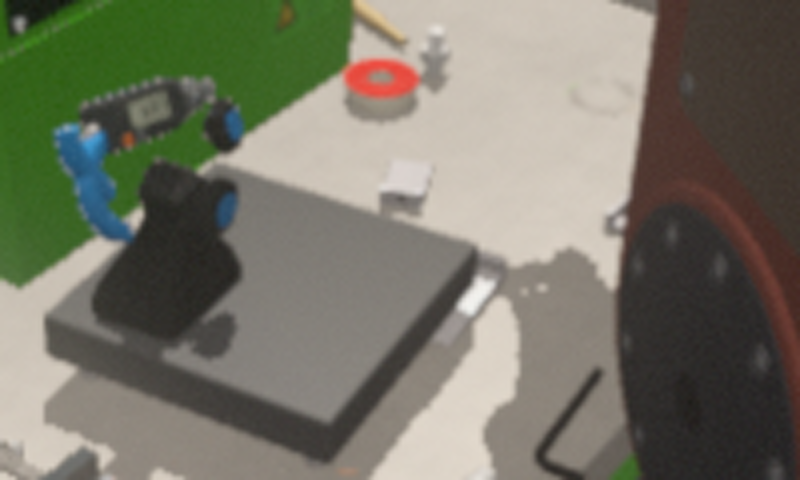

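View pics/wrist8.png

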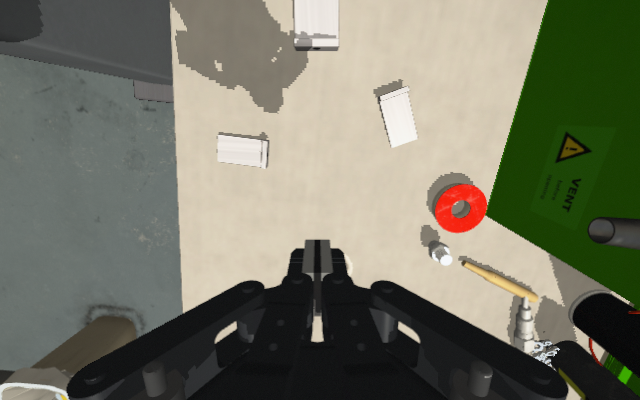

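The plate looks unmoved: its corner is at the same pixel before and after in the top view. The shim is under the corner with its heel at (370,228) in the top view, the bystanders are in place, and the arm is clear. Handing in.

```bash
python3 -c "
from workcell import job
print(job.sign_off())"
```

```text
the job is handed in; nothing more can be done
None
```

The largest shim is wedged under the short screw, and the plate no longer rocks when pressed there. I handed the job in at about 13 s; no verdict came back.

- **Shim:** I pushed it squarely on its heel with both fingertips until the push rose from about 1 N to a steady 5–6 N. By my estimate its nose was then about 18 mm past the screw, slightly short of the expected 20–35 mm. That is within my measuring error, so I went by the force.
- **Press check:** I pressed on the plate above that screw at 8–12 N, a little over the 10 N asked at the end. The fingertip stayed at z = 49.0–49.1 mm, so there was no rocking. A sideways force of about 5 N built up during the press.
- **Last pictures:** The plate looks unmoved in the top view, the shim is still in place under the corner, and I saw no change in the tape, the fitting or the other shims. The caliper is only partly in the crop I compared, but the arm never went near it. The network's position for the heel shifted by 3–5 mm between cameras, which is its usual scatter.

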